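# Crack open the stuck lid of the shell dry box and hold it ajar

### The arm

A 6-joint arm with a two-finger parallel gripper is mounted at the origin on the work surface. World frame = base frame: x ahead of the robot, y to its left, z up, the work surface at z = 0. Lengths are in m, angles in rad, forces in N, time in s.
With the tool pointing down it reaches from about 0.3 to 0.75 m from the base axis. Payload 8.5 kg.
Tool frame: the origin (TCP) lies at the very end of the fingers, on their centre line; the grasp point (between the pads) lies 19 mm behind it; z points along the fingers, x is the direction in which the jaws open and shut, and the axes are right-handed (so a half turn about z gives the same grasp; the last joint's range is limited). The gripper opens to 88 mm and grips with 3 to 60 N. Pads are 18 mm wide; open, the fingers measure 123 mm over their backs; the gripper's body (75 mm by 187 mm) begins 45 mm behind the grasp point.
Start: joints at [-1.426, 0.381, 1.297, -0, 1.464, -0.215], TCP at [0.194, -0.515, 0.239] pointing down, gripper open.
Joint ranges: [-3.11, 3.11], [-0.89, 2.33], [0.22, 2.48], [-1.42, 4.56], [0.17, 2.85], [-2.88, 2.88]. Speed limits (rad/s): [2.39, 2.39, 3.14, 3.14, 3.14, 3.14].

### API

Orientations are given as [roll, pitch, yaw] about the fixed x, y, z axes, in that order (R = Rz(yaw) Ry(pitch) Rx(roll)).
In Python, from station import r gives the robot as it stands. The module is installed in compiled form; this text tells all that it offers.
- The arm moves only by the tool step_arm, never from a script. Its arguments are lists of equal length, an entry for each row: "delta_pos": the shift along the tool's x, y, z in mm, a list of three; "rot": the turn, a rotation vector about the tool's x, y, z in rad, a list of three; "jaw": the closure, from 0 (fully open) to 1 (shut). In form: {"delta_pos": [[tx, ty, tz], ...], "rot": [[wx, wy, wz], ...], "jaw": [jaw, ...]}. A call has 1 to 20 rows; each row is the pose to reach, as a shift and turn from the pose commanded when the call began, along the tool's axes at that moment; what a row does not reach only later rows make up. A row lasts 1/12 s, in which the tool goes at most 41.7 mm and 7.16 degrees, less where a joint would pass 70% of its speed; a pose out of reach is approached as far as the arm can. A call with a gripper value outside its range is refused whole. The fingers move at their own pace and stop on an object; "force" is the grip in N (left out, the last holds). Time passes only in rows, so rows that repeat a pose let the fingers close. It gives the time, the measured TCP pose, the force and the opening at its end, in the units of the state.
- r.sense(): the state, without advancing time (a new reading comes with each control period).
- r.grab_frame(name): name is "scene" or "top" or "wrist"; returns the picture (480x640x3 uint8, red, green, blue); there is no depth.
- r.calibration(name): a dict with "fovy" (degrees; the focal length in pixels is half the picture's height over the tangent of half this angle, whatever the lens; pixels are square), "cx", "cy" (the principal point, pixels), "R" (3x3) and "t" (3): a world point X has camera coordinates R X + t; the wrist camera has in their place "hand_eye" (4x4, takes a point from camera to tool coordinates, whose origin is the TCP and whose axes are the tool frame's). Camera axes: x right, y down, z forward; pixel columns grow to the right and rows downward; lengths in m; the calibration is good to about 2 mm. A picture is of the moment at which its call begins: read the wrist's pose just before it. calibration takes no time and is no camera call.
- r.finish_job(): hands the job in, once; it reports no verdict.
Trained networks look in the newest picture that a camera, given by its name, has taken for a name from the list of things; names that differ only in an ending like _2 or _b are one class to them, and where a whole thing is asked for, a point or a joint stands for the part that bears it (a point fixed in the world has none). Each returns a list of dicts, best first, with "p" (0 to 1); they miss things now and then, are a little off and sometimes report something else, mostly with a low value. They report only what shows in the picture. A call takes as long as a camera call.
- r.spot_in(camera, query): "rect" ([left, top, width, height] as shares, 0 to 1, of the picture: columns of its width, rows of its height, round what is visible of it).
- r.masks_of(camera, query): "pixels" (480x640 bool, what is visible of it) and "rect" ([left, top, width, height] as shares, 0 to 1, of the picture: columns of its width, rows of its height, round what is visible of it).
The state is a dict: "time_s": time; "q": joint angles; "dq": joint speeds; "effort": joint torques, N m; "tcp_pos": TCP position; "ee_rot": TCP orientation; "wrist_force": force on the tool from outside, world axes, zero at the start; "wrist_torque": the same for the moment, N m; "gripper_width": opening from 0.0 (shut) to 1.0 (fully open).
Only numpy, scipy, OpenCV 4.12 (cv2) and the standard library are available. Lean on these libraries where they do the work, as an engineer would, in place of code of your own. Each camera call takes 0.05 s, during which the arm holds its last target.

### The job

The dry box of shells on the craft table is latched and its lid has stuck to the rubber seal. Turn the T-handle on the lid a quarter turn, anticlockwise seen from above, to its stop to free the latch; then draw the lid up by that handle until the seal lets go, without letting it fly open, and finish holding it only slightly open, with a gap of about 30 mm at the front edge, so that the air gets in slowly and the light shells stay put. The lid falls shut by itself, so finish with the handle still in the gripper, holding still; leave the bowl, tumbler and jar alone.

Things in the scene. Friction and masses are not known exactly. Their poses are not given: they have to be found in the camera images.
- drybox: Dry box: clear plastic body on a grey foot, 200 x 210 mm, grey flange 216 x 230 mm round its mouth, rim 100 mm above the table. It stands firm and does not move; the shells inside are out of reach. Origin: centre of its underside, on the table; x points from the front (latch side, towards the robot) to the hinges, z up.
- lid (a joint): Opening angle of the lid in rad, 0 shut on the seal, up to 1.7; front edge rises, gap there about 212 mm times the value. Sprung rubber lips grip a bead on the lid: breaking it free takes 12 to 22 N upward at the handle within the first 0.03 rad, then only 3 to 6 N of weight remain; clear of the seal at 0.07. Let go, the lid drops back on the lips (0.06 or less).
- lid_hinge (a point): Middle of the hinge line, which runs along the box's y at its far side, 105 mm above the table. The lid is a clear panel in a grey frame, 211 mm from hinge line to front edge, 238 mm wide, 10 mm thick, its top 110 mm above the table when shut, about 0.5 kg with its handle (varies by a third).
- lid_front (a point): Middle of the lower front edge of the lid, 212 mm from the hinge line; when shut 100 mm above the table.
- latch (a joint): Angle of the T-handle and cam latch in rad: 0 latched, bar across the box (parallel to the front edge); grows anticlockwise seen from above to its stop at 1.45, bar fore and aft. It may start between 0 and 0.2. The cam inside locks the lid below about 1.1. It turns against a light friction of 0.05 Nm and stays where it is left.
- grip: The bar of the black T-handle: 60 mm long along its own y, 14 mm thick along its x, 24 mm tall, on a 14 mm stem. Origin: middle of the bar, 27 mm above the lid's top (137 mm above the table when shut), 171 mm in front of the hinge line, on the turning axis of the latch. Bar's underside 15 mm above the lid.
- bowl: Loose white paper bowl, 160 mm across, 50 mm tall, origin under its centre. Leave alone.
- tumbler: Loose clear tumbler, 72 mm across, 95 mm tall, origin under its centre. Leave alone.
- jar: Loose small jar with a white cap, 52 mm across, 75 mm tall, origin under its centre. Leave alone.

How it is judged:
By the outcome, as a careful person would: the job done as asked, in the order asked, and still so for the second after the job is handed in, while the arm keeps its last pose, push and grip.
It also fails if it takes over 45 s, if anything falls off the work surface, if the arm or the gripper's body presses on something with over 40 N, if the wrist force passes 120 N, or if a joint passes its speed limit or range.

## Working session

There is one attempt and no reset: what is moved stays moved. The work goes in short steps, Python scripts to look and compute and a tool call to move; the robot and the scene stay as the last step left them, time stands still between calls to the robot, and variables do not carry over. Pictures are saved under pics/ and viewed, and the job is handed in when it is done.

Besides the shell and the picture viewer there is one more tool, called after "Request:" as a command line: name --argument value ..., lists and objects as JSON in quotes. step_arm: Moves the arm, as the interface text tells. Its arguments: {"type":"object","properties":{"delta_pos":{"type":"array"},"rot":{"type":"array"},"jaw":{"type":"array"},"force":{"type":"number"}},"required":["delta_pos","rot","jaw"]}

```bash
mkdir -p pics; python3 - <<'E'
from station import r
import cv2,numpy as np
s=r.sense();print({k:np.round(v,3) for k,v in s.items()})
for n in("scene","top"):
    f=r.grab_frame(n);cv2.imwrite(f"pics/{n}0.png",f[:,:,::-1])
    c=r.calibration(n);print(n,c)
    for q in("grip","drybox","lid"):
        for d in r.masks_of(n,q)[:2]:
            ys,xs=np.nonzero(d["pixels"]);print(q,round(d["p"],2),np.round(np.array(d["rect"])*[640,480,640,480]),xs.mean().round(1),ys.mean().round(1))
print(r.calibration("wrist"))
E
```

```text
{'time_s': np.float64(0.0), 'q': array([-1.426,  0.381,  1.298,  0.   ,  1.464, -0.215]), 'dq': array([ 0.001,  0.001,  0.001, -0.002, -0.001,  0.   ]), 'effort': array([ 0.0000e+00, -4.3793e+01, -2.2455e+01,  7.1000e-02,  3.5000e-02,
       -0.0000e+00]), 'tcp_pos': array([ 0.194, -0.515,  0.238]), 'ee_rot': array([-3.141e+00,  1.000e-03, -1.211e+00]), 'wrist_force': array([-0.319, -0.273,  0.627]), 'wrist_torque': array([-0.014,  0.048, -0.048]), 'gripper_width': np.float64(1.001)}
scene {'fovy': 48.65803011815739, 'cx': 323.9284298647958, 'cy': 241.18091366903866, 'R': array([[ 0.15021415,  0.98861217, -0.00903812],
       [ 0.66198901, -0.10736712, -0.74178356],
       [-0.73430665,  0.10544325, -0.67057846]]), 't': array([-0.1068073 , -0.32272496,  2.03558694])}
grip 0.73 [316. 196. 108.  73.] 368.3 232.2
grip 0.67 [347. 206.  18.  13.] 354.8 211.0
drybox 0.81 [314. 200. 107.  90.] 367.9 242.4
lid 0.86 [318. 202. 102.  70.] 367.9 232.0
top {'fovy': 49.26007718946266, 'cx': 316.6162192357068, 'cy': 238.23131594885098, 'R': array([[-0.02170127, -0.99961005, -0.01757299],
       [-0.99644981,  0.0230561 , -0.08097028],
       [ 0.08134387,  0.01575345, -0.99656159]]), 't': array([0.04288121, 0.61237036, 1.5028567 ])}
drybox 0.89 [216. 194. 109. 107.] 272.0 249.3
lid 0.56 [215. 195. 112. 106.] 271.4 248.4
{'fovy': 60.658112581603994, 'cx': 311.54853940329605, 'cy': 243.69218538073468, 'hand_eye': array([[ 9.99999778e-01, -1.08124042e-04, -6.57321606e-04,
         1.13104952e-03],
       [ 3.01505462e-04,  9.53349168e-01,  3.01869630e-01,
        -7.79503423e-02],
       [ 5.94017641e-04, -3.01869761e-01,  9.53348989e-01,
        -1.46637677e-01],
       [ 0.00000000e+00,  0.00000000e+00,  0.00000000e+00,
         1.00000000e+00]])}
```

```bash
python3 - <<'E'
import cv2
a=cv2.imread("pics/top0.png")
cv2.imwrite("pics/top0c.png",cv2.resize(a[170:330,170:370],None,fx=3.7,fy=3.7,interpolation=cv2.INTER_CUBIC))
a=cv2.imread("pics/scene0.png")
cv2.imwrite("pics/scene0c.png",cv2.resize(a[170:320,280:460],None,fx=4,fy=4,interpolation=cv2.INTER_CUBIC))
E
```

```text
(no output)
```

View pics/top0.png

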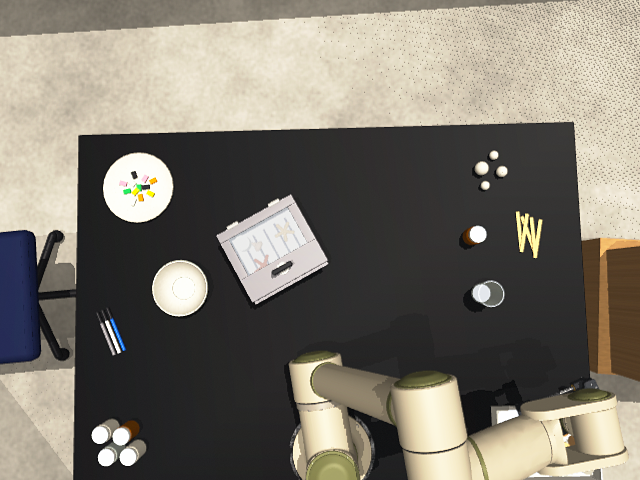

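View pics/scene0.png

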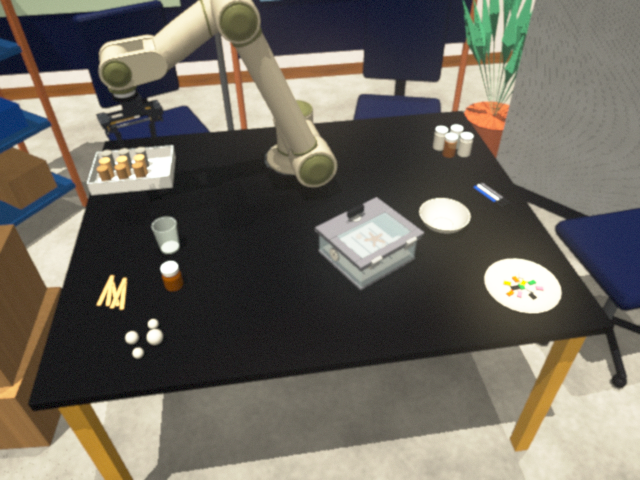

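```bash
ls pics
```

```text
scene0.png
scene0c.png
top0.png
top0c.png
```

The top view shows the box at about (272, 249), yawed, with the handle at (283, 269). The bowl is at (180, 288) and the jar and tumbler are far off to the right. Next I'll measure lid corners and the handle precisely.

View pics/top0c.png

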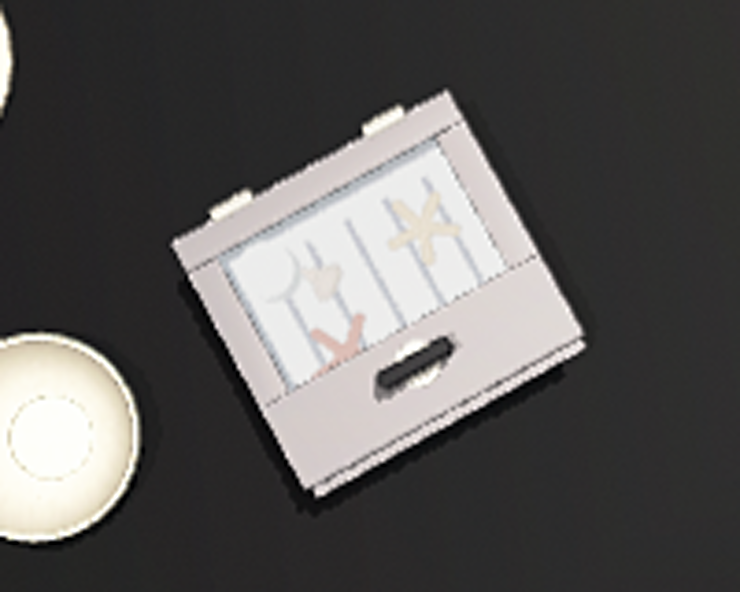

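View pics/scene0c.png

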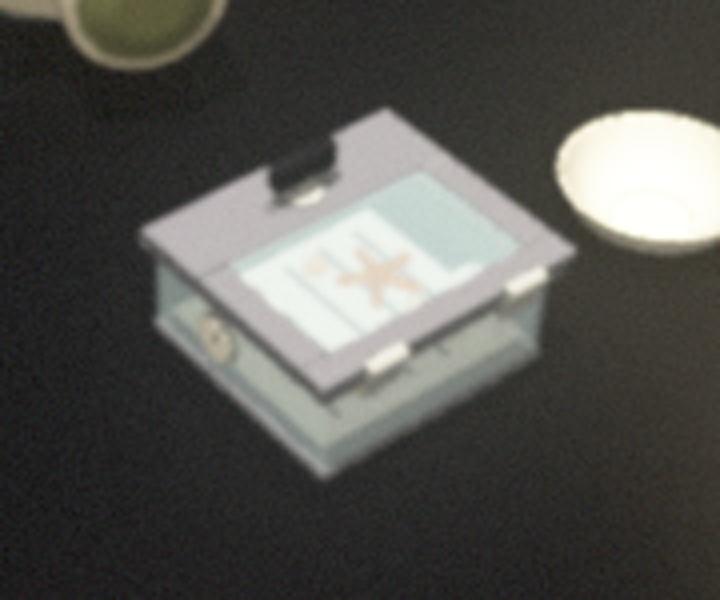

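```bash
cat > h.py <<'E'
import numpy as np,cv2
from station import r
from scipy.spatial.transform import Rotation as Ro
def cam(n,s=None):
    c=r.calibration(n);f=240/np.tan(np.radians(c["fovy"]/2))
    if n=="wrist":
        T=np.eye(4);T[:3,:3]=Ro.from_euler('xyz',s["ee_rot"]).as_matrix();T[:3,3]=s["tcp_pos"]
        M=np.linalg.inv(T@np.array(c["hand_eye"]));R,t=M[:3,:3],M[:3,3]
    else:R,t=np.array(c["R"]),np.array(c["t"])
    return f,c["cx"],c["cy"],R,t
def plane(C,uv,z):
    f,cx,cy,R,t=C;o=-R.T@t
    d=R.T@np.array([(uv[0]-cx)/f,(uv[1]-cy)/f,1]);return o+d*(z-o[2])/d[2]
def proj(C,X):
    f,cx,cy,R,t=C;p=R@np.array(X)+t;return np.array([f*p[0]/p[2]+cx,f*p[1]/p[2]+cy])
def bar(img,C,box,z,thr=60):
    x,y,w,h=box;m=(img[y:y+h,x:x+w].max(2)<thr).astype(np.uint8)
    n,l,st,ce=cv2.connectedComponentsWithStats(m);i=1+np.argmax(st[1:,4])
    ys,xs=np.nonzero(l==i);rc=cv2.minAreaRect(np.c_[xs+x,ys+y].astype(np.float32))
    P=np.array([plane(C,p,z) for p in cv2.boxPoints(rc)])
    e=[P[1]-P[0],P[2]-P[1]];e=max(e,key=np.linalg.norm)
    return plane(C,(xs.mean()+x,ys.mean()+y),z),np.arctan2(e[1],e[0]),rc,st[i]
E
python3 - <<'E'
from h import *
img=cv2.imread("pics/top0.png");C=cam("top")
print(bar(img,C,(262,255,40,28),.149))
m=r.masks_of("top","lid")
d=m[0]["pixels"].astype(np.uint8)
ys,xs=np.nonzero(d);rc=cv2.minAreaRect(np.c_[xs,ys].astype(np.float32));P=np.array([plane(C,p,.11) for p in cv2.boxPoints(rc)])
print(P,P.mean(0),np.linalg.norm(P[1]-P[0]),np.linalg.norm(P[2]-P[1]))
E
```

```text
(array([0.5226993 , 0.12531652, 0.149     ]), np.float64(-1.1057497217932128), ((281.54730224609375, 268.0337829589844), (4.522914886474609, 21.52283477783203), 62.10273361206055), array([10,  6, 20, 14, 41], dtype=int32))
[[ 0.62142157  0.30986862  0.11      ]
 [ 0.73316878  0.09532361  0.11      ]
 [ 0.54254289 -0.00297522  0.11      ]
 [ 0.43284069  0.20944516  0.11      ]] [0.58249348 0.15291554 0.11      ] 0.24190287420951448 0.21447818367119345
```

```bash
cat >> h.py <<'E'
def delta(pos,rot_m,s=None):
    s=s or r.sense();A=Ro.from_euler('xyz',s["ee_rot"]);
    return np.round(A.inv().apply(np.array(pos)-s["tcp_pos"])*1000,1),np.round((A.inv()*rot_m).as_rotvec(),4)
def down(yaw):return Ro.from_euler('xyz',[np.pi,0,yaw])
E
python3 - <<'E'
from h import *
print(delta([.523,.124,.23],down(.48)))
E
```

```text
(array([-481.8, -533.2,    8.8]), array([-2.000e-04,  1.000e-04, -1.691e+00]))
```

Request:
step_arm --delta_pos '[[-20,-22,0],[-47,-52,0],[-74,-82,0],[-101,-112,0],[-128,-142,0],[-155,-172,0],[-182,-202,0],[-209,-232,0],[-236,-262,0],[-263,-292,0],[-290,-322,0],[-317,-352,0],[-344,-382,0],[-371,-412,0],[-398,-442,2],[-425,-472,4],[-452,-502,6],[-475,-525,8],[-481.8,-533.2,8.8],[-481.8,-533.2,8.8]]' --rot '[[0,0,-0.05],[0,0,-0.15],[0,0,-0.25],[0,0,-0.35],[0,0,-0.45],[0,0,-0.55],[0,0,-0.65],[0,0,-0.75],[0,0,-0.85],[0,0,-0.95],[0,0,-1.05],[0,0,-1.15],[0,0,-1.25],[0,0,-1.35],[0,0,-1.45],[0,0,-1.55],[0,0,-1.62],[0,0,-1.67],[0,0,-1.691],[0,0,-1.691]]' --jaw '[0,0,0,0,0,0,0,0,0,0,0,0,0,0,0,0,0,0,0,0]'

```text
time_s: 2.12
tcp_pos: [0.5234, 0.1257, 0.2293]
ee_rot: [-3.141, 0.001, 0.484]
wrist_force: [-0.6, -1.0, 0.2]
gripper_width: 0.998
```

```bash
python3 - <<'E'
from h import *
s=r.sense();f=r.grab_frame("wrist");cv2.imwrite("pics/w1.png",f[:,:,::-1])
C=cam("wrist",s);print(s["tcp_pos"],s["ee_rot"],s["q"],s["wrist_force"])
for d in r.masks_of("wrist","grip")[:2]:
    ys,xs=np.nonzero(d["pixels"]);print(d["p"],np.array(d["rect"])*[640,480,640,480],xs.mean(),ys.mean(),plane(C,(xs.mean(),ys.mean()),.143))
E
```

```text
[0.52344832 0.12567333 0.22933374] [-3.14114931e+00  5.46561207e-04  4.83539036e-01] [ 1.55148962e-02  3.67482137e-01  1.34628562e+00  1.50620606e-04
  1.42851269e+00 -4.68045429e-01] [-0.56244173 -1.00423645  0.20444979]
0.66 [303.616 204.     24.32  100.08 ] 314.5598308668076 253.20845665961946 [0.52566424 0.12418295 0.143     ]
```

View pics/w1.png

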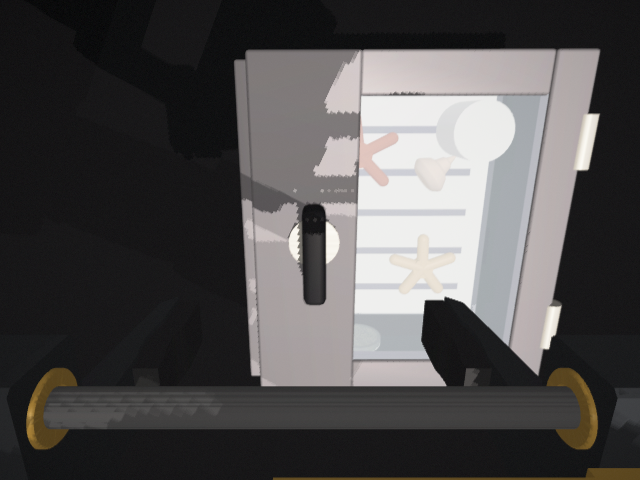

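```bash
python3 - <<'E'
from h import *
s=r.sense();C=cam("wrist",s);img=cv2.imread("pics/w1.png")
a=plane(C,(361,60),.11);b=plane(C,(352.5,380),.11);d=a-b;yb=np.arctan2(d[1],d[0]);print("box y",np.degrees(yb))
a=plane(C,(247,60),.11);b=plane(C,(260.5,375),.11);d=a-b;print("front edge",np.degrees(np.arctan2(d[1],d[0])),a,b)
a=plane(C,(597,60),.11);b=plane(C,(541,385),.11);d=a-b;print("far edge",np.degrees(np.arctan2(d[1],d[0])),a,b)
cv2.imwrite("pics/w1c.png",cv2.resize(img[190:320,240:400],None,fx=4.5,fy=4.5,interpolation=cv2.INTER_CUBIC))
m=r.masks_of("wrist","grip")[0]["pixels"]
for y in range(205,306,8):
    x=np.nonzero(m[y])[0];
    if len(x):print(y,x.min(),x.max())
E
```

```text
box y 117.85940705482632
front edge 117.38847254042783 [0.43830678 0.20109487 0.11      ] [0.53923014 0.00629805 0.11      ]
far edge 118.7069232273195 [0.62366002 0.29729763 0.11      ] [0.73330761 0.09707964 0.11      ]
205 305 323
213 303 325
221 302 326
229 303 326
237 303 326
245 303 326
253 303 326
261 303 326
269 303 326
277 304 326
285 304 327
293 304 326
301 306 324
```

View pics/w1c.png

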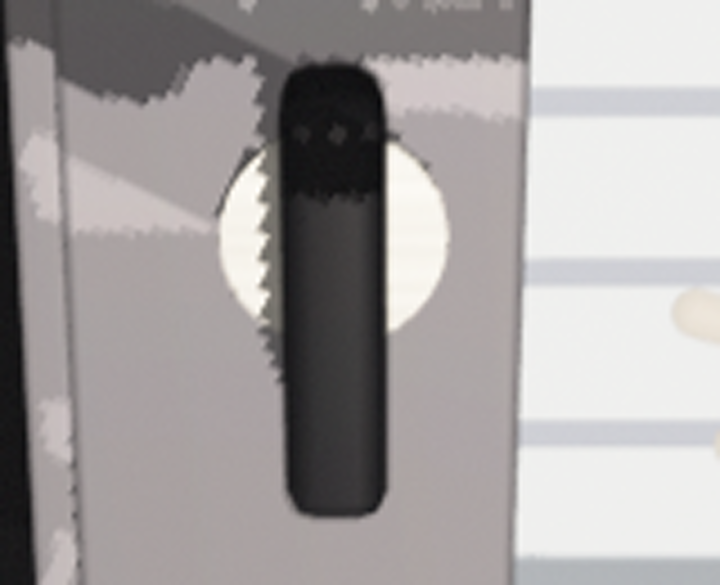

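```bash
python3 - <<'E'
from h import *
s=r.sense();C=cam("wrist",s)
a=plane(C,(315.2,304.5),.149);b=plane(C,(314.5,204.5),.149);print(a,b,np.linalg.norm(a-b))
d=b-a;th=np.arctan2(d[1],d[0]);print("bar",np.degrees(th)); d/=np.linalg.norm(d)
print(a+d*.03,(a+b)/2)
b=plane(C,(314.5,204.5),.125);print(a+d*.03,b-d*.03)
box=np.radians(27.9);f=np.array([.4888,.1037]);print("from front edge",f+.04*np.array([np.cos(box),np.sin(box)]))
g=np.array([.5245,.1245]);
for z in(.16,.12):print(delta([*g,z],down(.487)))
E
```

```text
[0.53969261 0.09362315 0.149     ] [0.51060423 0.14857396 0.149     ] 0.06217495819720103
bar 117.89464862386606
[0.5256572  0.12013743 0.149     ] [0.52514842 0.12109856 0.149     ]
[0.5256572  0.12013743 0.149     ] [0.52715434 0.11757038 0.125     ]
from front edge [0.52415063 0.12241719]
(array([ 2.4, -0.7, 70. ]), array([ 0.0002,  0.0004, -0.0089]))
(array([  2.5,  -0.7, 110. ]), array([ 0.0002,  0.0004, -0.0089]))
```

```bash
python3 - <<'E'
from h import *
s=r.sense();print(s["time_s"],s["tcp_pos"],s["ee_rot"],np.round(s["dq"],4))
print(delta([.525,.1215,.16],down(.487)))
E
```

```text
2.2667 [0.52268047 0.12275933 0.23004432] [3.14136646e+00 4.10432779e-04 4.78109570e-01] [-0.0139 -0.0094  0.0036  0.0016 -0.0008  0.0008]
(array([ 1.5,  2.2, 70. ]), array([ 0.0002,  0.0004, -0.0089]))
```

Request:
step_arm --delta_pos '[[1,1,12],[2,1.5,30],[2,2,45],[2,2,50],[2,2,50],[2,2,50]]' --rot '[[0,0,-0.008],[0,0,-0.008],[0,0,-0.008],[0,0,-0.008],[0,0,-0.008],[0,0,-0.008]]' --jaw '[0,0,0,0,0,0]'

```text
time_s: 2.77
tcp_pos: [0.5259, 0.1223, 0.1808]
ee_rot: [3.141, -0.001, 0.487]
wrist_force: [0.2, -0.2, 0.2]
gripper_width: 1.0
```

```bash
python3 - <<'E'
from h import *
s=r.sense();f=r.grab_frame("wrist");cv2.imwrite("pics/w2.png",f[:,:,::-1])
C=cam("wrist",s);print(s["tcp_pos"],s["ee_rot"],s["wrist_force"])
for d in r.masks_of("wrist","grip")[:1]:
    m=d["pixels"];ys,xs=np.nonzero(m);y0,y1=ys.min(),ys.max();print(d["p"],y0,y1)
    e=[(r_,np.nonzero(m[r_])[0].min(),np.nonzero(m[r_])[0].max()) for r_ in(y0+15,(y0+y1)//2,y1-10)];print(e)
    a=plane(C,(np.mean(e[2][1:]),y1+.5),.149);c1=plane(C,(np.mean(e[0][1:]),y0+10),.149)
    b=plane(C,(np.mean(e[0][1:]),y0-.5),.149);d=(c1-a);d/=np.linalg.norm(d);print(np.degrees(np.arctan2(d[1],d[0])),np.linalg.norm(b-a),a+.03*d,(a+b)/2)
s=r.sense();print(s["tcp_pos"],s["ee_rot"])
E
```

```text
[0.52587736 0.12225094 0.18075824] [ 3.14117527e+00 -6.69701603e-04  4.86518159e-01] [ 0.2123007  -0.226453    0.18615432]
0.73 23 430Traceback (most recent call last):
  File "<stdin>", line 6, in <module>
    return umr_minimum(a, axis, None, out, keepdims, initial, where)
ValueError: zero-size array to reduction operation minimum which has no identity
```

View pics/w2.png

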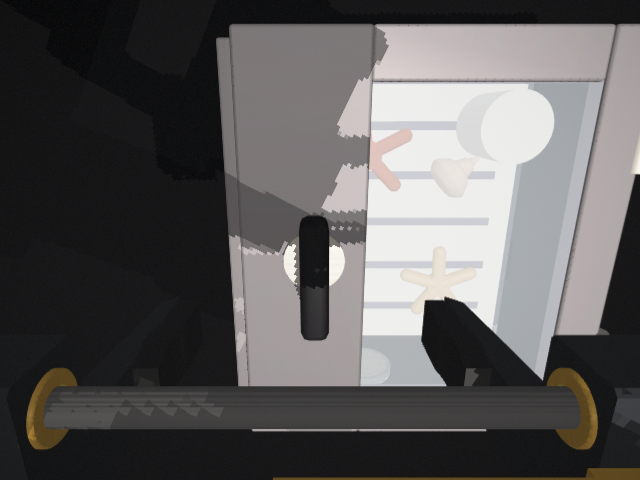

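The wrist view shows the bar upright at columns 299–329, rows 215–340, between the fingers.

```bash
python3 - <<'E'
from h import *
s=r.sense();p=s["tcp_pos"],s["ee_rot"];print(p)
s["tcp_pos"]=np.array([.52588,.12225,.18076]);s["ee_rot"]=np.array([3.14118,-.00067,.48652]);C=cam("wrist",s)
a=plane(C,(314.2,340.5),.149);b=plane(C,(314,215),.149);print(a,b,np.linalg.norm(a-b));d=(b-a)/np.linalg.norm(b-a);print(np.degrees(np.arctan2(d[1],d[0])))
g=a+.03*d;print(g,(a+b)/2);print(proj(C,[*g[:2],.137]))
s=r.sense()
print(delta([*(.5*(g+(a+b)/2))[:2],.12],down(.487),s))
T=cam("top");print("top proj",proj(T,g))
E
```

```text
(array([0.52610869, 0.12266669, 0.18107052]), array([ 3.14073575e+00, -1.65429276e-03,  4.87239881e-01]))
[0.54025889 0.09681504 0.149     ] [0.51041042 0.15283269 0.149     ] 0.06347367874246895
118.05050170116081
[0.5261514  0.12329105 0.149     ] [0.52533466 0.12482387 0.149     ]
[313.94810895 274.75490527]
(array([ 0.2, -1.5, 61.1]), array([ 0.0009, -0.0017,  0.0002]))
top proj [281.29689848 267.73879911]
```

Request:
step_arm --delta_pos '[[0,-1,12],[0,-1,30],[0,-1,45],[0,-1,55],[0,-1,61],[0,-1,61],[0,-1,61],[0,-1,61],[0,-1,61],[0,-1,61],[0,-1,61],[0,-1,61],[0,-1,61],[0,-1,61],[0,-1,61]]' --rot '[[0,0,0],[0,0,0],[0,0,0],[0,0,0],[0,0,0],[0,0,0],[0,0,0],[0,0,0],[0,0,0],[0,0,0],[0,0,0],[0,0,0],[0,0,0],[0,0,0],[0,0,0]]' --jaw '[0,0,0,0,0,0,0.6,0.7,0.8,1,1,1,1,1,1]' --force 45

```text
time_s: 4.12
tcp_pos: [0.5253, 0.1239, 0.119]
ee_rot: [3.142, -0.0, 0.488]
wrist_force: [-0.1, -0.5, 0.5]
gripper_width: 0.341
```

```bash
python3 - <<'E'
from h import *
f=r.grab_frame("wrist");cv2.imwrite("pics/w3.png",f[:,:,::-1])
s=r.sense();print({k:np.round(v,4) for k,v in s.items()})
E
```

```text
{'time_s': np.float64(4.1667), 'q': array([ 0.0122,  0.4811,  1.5101,  0.    ,  1.1504, -0.4757]), 'dq': array([-0.0001,  0.0001,  0.0015,  0.0002, -0.0017, -0.0005]), 'effort': array([ 3.30000e-03, -4.50494e+01, -1.84919e+01,  5.61000e-02,
        4.94000e-02,  2.00000e-04]), 'tcp_pos': array([0.5253, 0.1239, 0.1189]), 'ee_rot': array([-3.1416,  0.    ,  0.488 ]), 'wrist_force': array([0.3024, 1.2662, 0.6976]), 'wrist_torque': array([-0.0361, -0.1001,  0.038 ]), 'gripper_width': np.float64(0.2996)}
```

View pics/w3.png

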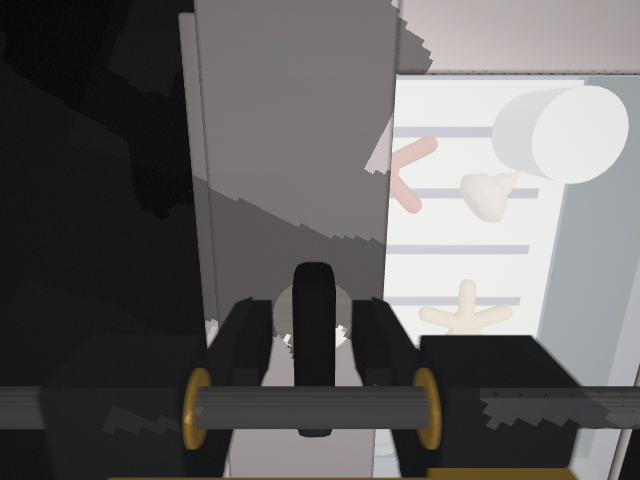

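The fingers (columns 250–375) are still closing, centred on the bar at column 314. I'll keep closing.

Request:
step_arm --delta_pos '[[0,0,0],[0,0,0],[0,0,0],[0,0,0],[0,0,0],[0,0,0],[0,0,0],[0,0,0]]' --rot '[[0,0,0],[0,0,0],[0,0,0],[0,0,0],[0,0,0],[0,0,0],[0,0,0],[0,0,0]]' --jaw '[1,1,1,1,1,1,1,1]' --force 45

```text
time_s: 4.83
tcp_pos: [0.526, 0.1243, 0.119]
ee_rot: [3.141, -0.002, 0.488]
wrist_force: [4.1, 2.4, -2.5]
gripper_width: 0.155
```

```bash
python3 - <<'E'
from h import *
s=r.sense();print({k:np.round(v,4) for k,v in s.items()})
E
```

```text
{'time_s': np.float64(4.8333), 'q': array([ 1.2600e-02,  4.8150e-01,  1.5092e+00,  7.0000e-04,  1.1492e+00,
       -4.7580e-01]), 'dq': array([ 0.0008, -0.0016, -0.0001,  0.0002, -0.0004,  0.0007]), 'effort': array([-1.12270e+00, -4.63110e+01, -1.70858e+01, -5.56700e-01,
        1.02990e+00,  4.01000e-02]), 'tcp_pos': array([0.526 , 0.1243, 0.119 ]), 'ee_rot': array([ 3.1414e+00, -1.8000e-03,  4.8810e-01]), 'wrist_force': array([ 4.0853,  2.3642, -2.4833]), 'wrist_torque': array([ 0.3876, -0.7449, -0.0465]), 'gripper_width': np.float64(0.1546)}
```

Request:
step_arm --delta_pos '[[0,0,0],[0,0,0],[0,0,0],[0,0,0],[0,0,0],[0,0,0],[0,0,0],[0,0,0],[0,0,0],[0,0,0],[0,0,0],[0,0,0],[0,0,0],[0,0,0],[0,0,0],[0,0,0],[0,0,0],[0,0,0],[0,0,0],[0,0,0]]' --rot '[[0,0,-0.05],[0,0,-0.12],[0,0,-0.2],[0,0,-0.28],[0,0,-0.36],[0,0,-0.44],[0,0,-0.52],[0,0,-0.6],[0,0,-0.68],[0,0,-0.76],[0,0,-0.84],[0,0,-0.92],[0,0,-1.0],[0,0,-1.08],[0,0,-1.16],[0,0,-1.24],[0,0,-1.31],[0,0,-1.36],[0,0,-1.4],[0,0,-1.4]]' --jaw '[1,1,1,1,1,1,1,1,1,1,1,1,1,1,1,1,1,1,1,1]'

```text
time_s: 6.5
tcp_pos: [0.5254, 0.1229, 0.119]
ee_rot: [-3.141, 0.002, 1.89]
wrist_force: [1.1, -5.7, -0.9]
gripper_width: 0.153
```

```bash
python3 - <<'E'
from h import *
f=r.grab_frame("wrist");cv2.imwrite("pics/w4.png",f[:,:,::-1])
s=r.sense();print({k:np.round(v,4) for k,v in s.items()})
E
```

```text
{'time_s': np.float64(6.55), 'q': array([ 0.0113,  0.4811,  1.51  , -0.0023,  1.1505, -1.8763]), 'dq': array([ 0.001 , -0.0001,  0.0019,  0.0015,  0.0004,  0.0141]), 'effort': array([  2.8298, -44.9984, -18.1139,   1.2116,   0.2746,  -0.1644]), 'tcp_pos': array([0.5254, 0.1229, 0.119 ]), 'ee_rot': array([-3.1409e+00,  2.0000e-03,  1.8885e+00]), 'wrist_force': array([ 0.7394, -5.9777, -1.0954]), 'wrist_torque': array([-0.7951, -0.2212,  0.0025]), 'gripper_width': np.float64(0.1576)}
```

View pics/w4.png

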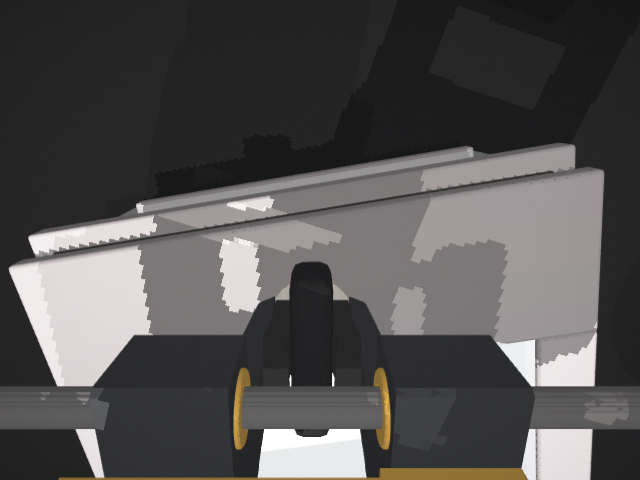

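Request:
step_arm --delta_pos '[[-0.5,0,0],[-0.8,0,0],[-0.8,0,0],[-0.8,0,0],[-0.8,0,0],[-0.8,0,0]]' --rot '[[0,0,-0.02],[0,0,-0.04],[0,0,-0.055],[0,0,-0.07],[0,0,-0.07],[0,0,-0.07]]' --jaw '[1,1,1,1,1,1]'

```text
time_s: 7.05
tcp_pos: [0.5255, 0.1228, 0.119]
ee_rot: [-3.141, 0.001, 1.958]
wrist_force: [-0.6, -6.0, 1.6]
gripper_width: 0.152
```

```bash
python3 - <<'E'
from h import *
s=r.sense();print({k:np.round(v,4) for k,v in s.items()})
E
```

```text
{'time_s': np.float64(7.05), 'q': array([ 1.0400e-02,  4.8110e-01,  1.5100e+00, -8.0000e-04,  1.1508e+00,
       -1.9473e+00]), 'dq': array([-0.002 , -0.0008, -0.0017, -0.0003,  0.0012,  0.0016]), 'effort': array([  3.0588, -44.3576, -18.483 ,   1.0681,  -0.0756,  -0.3938]), 'tcp_pos': array([0.5255, 0.1228, 0.119 ]), 'ee_rot': array([-3.1411e+00,  5.0000e-04,  1.9580e+00]), 'wrist_force': array([-0.6331, -6.0098,  1.5677]), 'wrist_torque': array([-0.8249, -0.034 , -0.3371]), 'gripper_width': np.float64(0.1524)}
```

Latch is at its stop (torque −0.34 Nm about z, yaw turned by 1.47). Now the slow lift on the hinge arc, with firmer grip.

Request:
step_arm --delta_pos '[[0,0,0],[0,0,0],[0,0.05,-0.5],[0,0.1,-1.0],[0,0.15,-1.5],[0,0.2,-2.0],[0,0.25,-2.6],[0,0.3,-3.1],[0,0.3,-3.6],[0,0.4,-4.1],[0,0.4,-4.6],[0,0.5,-5.1],[0,0.5,-5.1]]' --rot '[[0,0,0],[0,0,0],[0.003,0,0],[0.006,-0.001,0],[0.009,-0.001,0],[0.012,-0.001,0],[0.015,-0.0015,0],[0.018,-0.002,0],[0.021,-0.002,0],[0.024,-0.002,0],[0.027,-0.003,0],[0.03,-0.003,0],[0.03,-0.003,0]]' --jaw '[1,1,1,1,1,1,1,1,1,1,1,1,1]' --force 60

```text
time_s: 8.13
tcp_pos: [0.5252, 0.1228, 0.1203]
ee_rot: [-3.106, 0.002, 1.958]
wrist_force: [5.7, -6.5, -25.9]
gripper_width: 0.153
```

```bash
python3 - <<'E'
from h import *
s=r.sense();print({k:np.round(v,4) for k,v in s.items()})
E
```

```text
{'time_s': np.float64(8.1333), 'q': array([ 0.0169,  0.492 ,  1.485 , -0.0154,  1.1968, -1.9349]), 'dq': array([-0.0005, -0.0082, -0.0025,  0.0005,  0.0013, -0.0022]), 'effort': array([  4.1486, -58.5655, -22.4298,   0.9871,   2.1637,  -0.3489]), 'tcp_pos': array([0.5252, 0.1228, 0.1203]), 'ee_rot': array([-3.1064e+00,  1.7000e-03,  1.9577e+00]), 'wrist_force': array([  5.6576,  -6.5264, -25.9349]), 'wrist_torque': array([-0.7073, -1.5742, -0.3506]), 'gripper_width': np.float64(0.1526)}
```

Request:
step_arm --delta_pos '[[0,0,-0.3],[0,0,-0.6],[0,0,-0.9],[0,0,-1.2],[0,0,-1.2]]' --rot '[[0,0,0],[0,0,0],[0,0,0],[0,0,0],[0,0,0]]' --jaw '[1,1,1,1,1]'

```text
time_s: 8.55
tcp_pos: [0.5257, 0.123, 0.1237]
ee_rot: [-3.109, 0.003, 1.958]
wrist_force: [3.1, -4.9, -10.8]
gripper_width: 0.151
```

```bash
python3 - <<'E'
from h import *
f=r.grab_frame("wrist");cv2.imwrite("pics/w5.png",f[:,:,::-1])
s=r.sense();print({k:np.round(v,4) for k,v in s.items()})
E
```

```text
{'time_s': np.float64(8.6), 'q': array([ 0.0172,  0.4875,  1.4813, -0.0152,  1.2018, -1.935 ]), 'dq': array([ 0.002 , -0.0013, -0.0009,  0.0013, -0.0005,  0.0008]), 'effort': array([  3.2014, -50.9556, -20.2108,   0.9324,   0.9736,  -0.3638]), 'tcp_pos': array([0.5258, 0.123 , 0.1238]), 'ee_rot': array([-3.1095e+00,  2.7000e-03,  1.9579e+00]), 'wrist_force': array([  1.8566,  -4.5444, -10.5799]), 'wrist_torque': array([-0.746 , -0.7875, -0.3189]), 'gripper_width': np.float64(0.1534)}
```

View pics/w5.png

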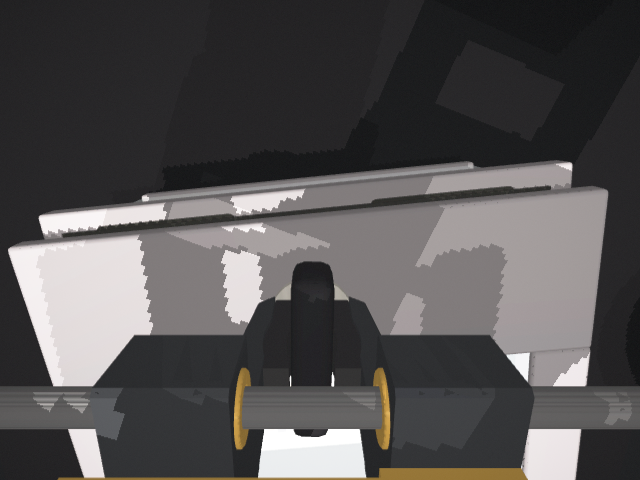

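The seal has let go (force fell from 26 to 11 N, lid at about 0.028 rad). I'll continue along the arc, gently.

Request:
step_arm --delta_pos '[[0,0.05,-0.6],[0,0.1,-1.5],[0,0.15,-2.5],[0,0.2,-3.5],[0,0.3,-4.5],[0,0.4,-5.5],[0,0.5,-6.5],[0.1,0.7,-7.6],[0.1,0.8,-8.7],[0.1,1.0,-9.8],[0.1,1.2,-10.9],[0.1,1.4,-12.0],[0.2,1.6,-13.1],[0.2,1.8,-14.2],[0.2,2.0,-15.2],[0.2,2.2,-16.0],[0.2,2.3,-16.6],[0.2,2.4,-17.0],[0.2,2.4,-17.0],[0.2,2.4,-17.0]]' --rot '[[0.003,0,0],[0.009,-0.001,0],[0.015,-0.002,0],[0.021,-0.002,0],[0.027,-0.003,0],[0.033,-0.003,0],[0.039,-0.004,0],[0.046,-0.005,0],[0.052,-0.005,0],[0.059,-0.006,0],[0.065,-0.007,0],[0.072,-0.007,0],[0.078,-0.008,0],[0.085,-0.009,0],[0.091,-0.009,0],[0.096,-0.01,0],[0.099,-0.01,0],[0.102,-0.01,0],[0.102,-0.01,0],[0.102,-0.01,0]]' --jaw '[1,1,1,1,1,1,1,1,1,1,1,1,1,1,1,1,1,1,1,1]'

```text
time_s: 10.27
tcp_pos: [0.5285, 0.1244, 0.1423]
ee_rot: [-3.009, 0.014, 1.959]
wrist_force: [0.6, -4.4, -3.7]
gripper_width: 0.152
```

```bash
python3 - <<'E'
from h import *
s=r.sense();print({k:np.round(v,4) for k,v in s.items()})
for n in("wrist","scene"):
    f=r.grab_frame(n);cv2.imwrite(f"pics/{n}6.png",f[:,:,::-1])
a=cv2.imread("pics/scene6.png")
cv2.imwrite("pics/scene6c.png",cv2.resize(a[150:300,280:460],None,fx=4,fy=4,interpolation=cv2.INTER_CUBIC))
E
```

```text
{'time_s': np.float64(10.2667), 'q': array([ 0.0403,  0.5111,  1.3808, -0.059 ,  1.3705, -1.9025]), 'dq': array([-0.0011, -0.0027,  0.0017,  0.0007, -0.0017, -0.0003]), 'effort': array([  3.3807, -49.2809, -20.3119,   1.1501,   0.5506,  -0.3588]), 'tcp_pos': array([0.5285, 0.1244, 0.1423]), 'ee_rot': array([-3.0087,  0.0135,  1.9589]), 'wrist_force': array([ 0.5567, -4.4006, -3.7061]), 'wrist_torque': array([-0.9056, -0.2976, -0.2455]), 'gripper_width': np.float64(0.1521)}
```

View pics/wrist6.png

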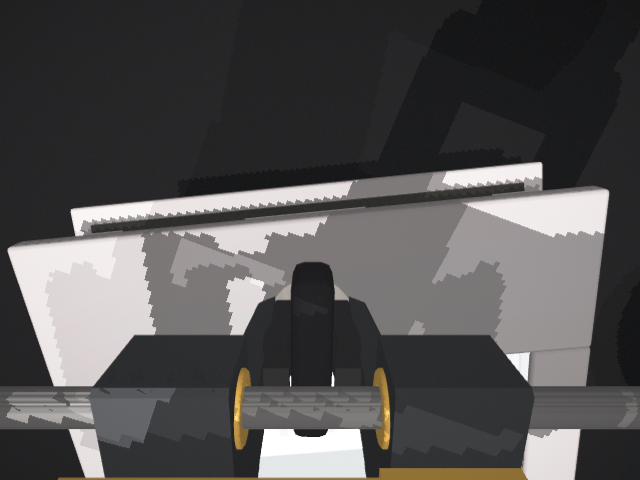

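View pics/scene6c.png

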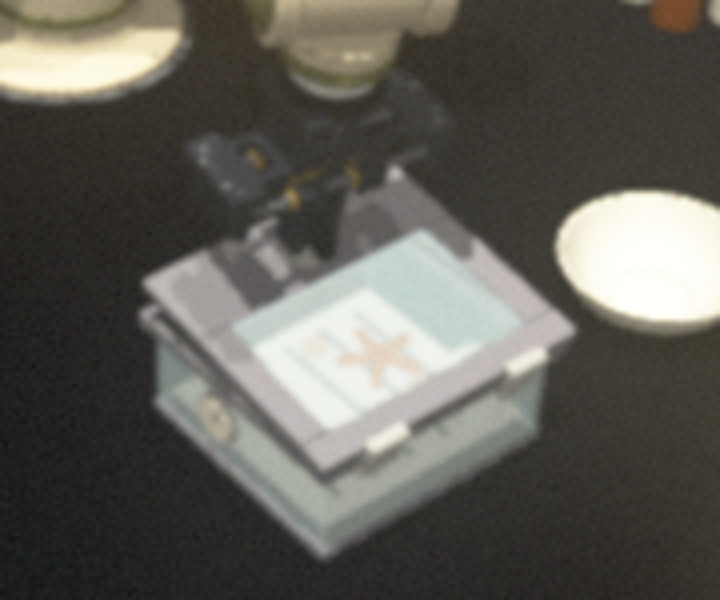

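```bash
python3 - <<'E'
from h import *
from scipy.optimize import least_squares
s4=r.sense();s4["tcp_pos"]=np.array([.5254,.1229,.119]);s4["ee_rot"]=np.array([-3.1409,.002,1.8885]);C4=cam("wrist",s4)
s6=r.sense();print(s6["tcp_pos"],s6["ee_rot"]);C6=cam("wrist",s6)
def lid(p,a,y):
    v=Ro.from_euler('y',a).apply([-.211,y,.005]);v=Ro.from_euler('z',p[2]).apply(v);return v+[p[0],p[1],.105]
def fl(p,y):return Ro.from_euler('z',p[2]).apply([p[5],y,0])+[p[0],p[1],.1]
def F(p):
    e=[]
    for C,a,L,R in((C4,p[4],(10,267),(603,170)),(C6,p[3],(8,247),(608,189))):
        e+=[proj(C,lid(p,a,.119))-R,proj(C,lid(p,a,-.119))-L] if flip else [proj(C,lid(p,a,.119))-L,proj(C,lid(p,a,-.119))-R]
    e+=[[p[4]*1e4]]
    return np.concatenate(e)
for flip in(0,1):
    o=least_squares(F,[.677,.203,.487,.13,0,-.21],x_scale=[.01,.01,.01,.01,.01,.01]);print(flip,o.x[:4],o.cost,F(o.x).round(1),"gap",o.x[3]*212)
E
```

```text
[0.5284899  0.12442239 0.14224427] [-3.00875964  0.01347857  1.95890441]
0 [0.30640699 0.00604934 3.62732744 0.12487673] 78.08870167427665 [-1.5  6.8  2.6  5.8  0.2 -5.7 -0.6 -5.8 -0.3] gap 26.473866025099603
1 [0.67757096 0.20192436 0.48546692 0.12769679] 12.47318824384955 [ 2.9 -0.2 -3.8  1.5  0.2  0.3  0.4  0.  -0.3] gap 27.071719720260354
```

Request:
step_arm --delta_pos '[[0,0.1,-0.4],[0,0.1,-0.8],[0,0.2,-1.2],[0,0.2,-1.2],[0,0.2,-1.2],[0,0.2,-1.2],[0,0.2,-1.2],[0,0.2,-1.2]]' --rot '[[0.003,0,0],[0.006,0,0],[0.008,0,0],[0.008,0,0],[0.008,0,0],[0.008,0,0],[0.008,0,0],[0.008,0,0]]' --jaw '[1,1,1,1,1,1,1,1]'

```text
time_s: 11.03
tcp_pos: [0.5287, 0.1246, 0.1434]
ee_rot: [-3.001, 0.014, 1.959]
wrist_force: [0.8, -5.1, -2.9]
gripper_width: 0.149
```

```bash
python3 - <<'E'
from h import *
s=r.sense();print({k:np.round(v,4) for k,v in s.items()})
f=r.grab_frame("top");cv2.imwrite("pics/top7.png",f[:,:,::-1])
f=r.grab_frame("wrist");cv2.imwrite("pics/w7.png",f[:,:,::-1])
s=r.sense();print(s["tcp_pos"],s["ee_rot"])
E
```

```text
{'time_s': np.float64(11.0333), 'q': array([ 0.0417,  0.5137,  1.373 , -0.0614,  1.3835, -1.901 ]), 'dq': array([-0.0001,  0.    , -0.0007, -0.0001,  0.0005, -0.0007]), 'effort': array([  3.3625, -49.3361, -20.4572,   1.1777,   0.4665,  -0.3604]), 'tcp_pos': array([0.5287, 0.1246, 0.1434]), 'ee_rot': array([-3.0006,  0.0135,  1.9589]), 'wrist_force': array([ 0.8308, -5.1068, -2.9287]), 'wrist_torque': array([-0.9117, -0.3139, -0.2833]), 'gripper_width': np.float64(0.1487)}
[0.52871965 0.12459316 0.14343215] [-3.00056881  0.0134673   1.95891019]
```

View pics/top7.png

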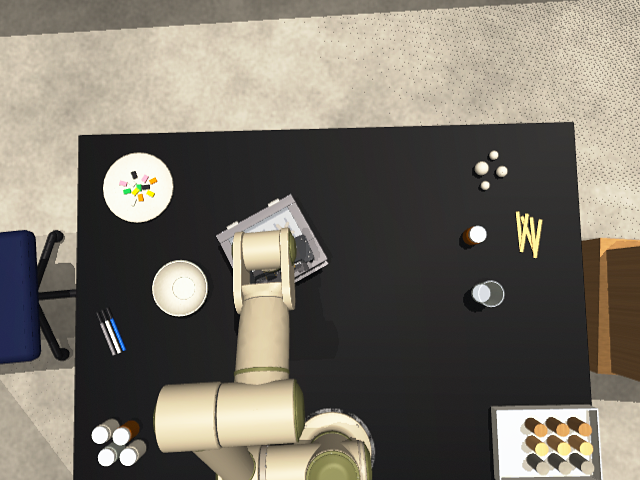

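View pics/w7.png

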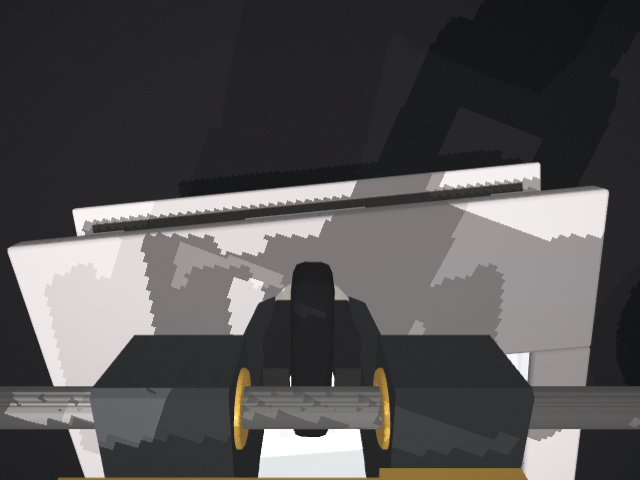

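The top view shows the bowl (180, 288), tumbler and jar where they were. The wrist view shows the bar still held, the lid corners at (8, 247) and (608, 189) unchanged relative to the tool, and the arm still. I'm handing the job in.

```bash
python3 - <<'E'
from station import r
print(r.finish_job())
E
```

```text
the job is handed in; nothing more can be done
None
```

I handed the job in with the lid held slightly open by the handle. The front gap is about 29–30 mm, the arm is still and the grip is 60 N. It took about 11 s of the 45 s.

- **Latch:** I turned the handle 1.47 rad anticlockwise at the wrist. Torque about the handle axis rose to about 0.34 Nm, so I took it to be at its stop.
- **Seal:** I pulled up slowly along the hinge arc. The seal let go at about 26 N, a little above the 12–22 N stated. The force then fell to 11 N, and to 3 N by the end. The lid did not fly open; it rose only about 3.5 mm at the handle as it broke free.
- **Gap:** the two measurements disagreed slightly. The tool rose 24.4 mm, which gives about 30 mm. A fit to the lid corners, taken before the last 1.2 mm lift, gave 27 mm, or about 28.7 mm after it.
- **Other things:** the bowl, tumbler and jar had not moved in the last top view.
- **Side force:** about 5 N stayed on the wrist during the hold. I tried a 0.8 mm shift to relieve it, which had no effect.

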